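# Seat a gas burner head on its electrode

### The arm

A 7-joint arm with a two-finger parallel gripper is mounted at the origin on the work surface. World frame = base frame: x ahead of the robot, y to its left, z up, the work surface at z = 0. Lengths are in mm, angles in rad, forces in N, time in s.
With the tool pointing down it reaches from about 425 to 875 mm from the base axis. Payload 4.7 kg.
Tool frame: the origin (TCP) lies midway between the tips of the shut fingers; the grasp point (between the pads) lies 19 mm behind it; z points along the fingers, y is the direction in which the jaws open and shut (so a half turn about z gives the same grasp; the last joint's range is limited). The gripper opens to 85 mm and grips with 20 to 120 N. Pads are 22 mm wide; open, the fingers measure 114 mm over their backs; the gripper's body (76 mm by 85 mm) begins 54 mm behind the grasp point. The pads swing forward as they close: fully open they stand 13 mm farther back than shut.
Start: joints at [-1.333, 0.321, -0.07, 1.45, 0.023, 1.371, -0.057], TCP at [144.285, 633.803, 231.349] pointing down, gripper open.
Joint ranges: [-2.86, 2.86], [-0.3, 2.09], [-1.38, 1.24], [0.06, 2.45], [-1.56, 4.7], [0.09, 2.05], [-2.69, 2.69]. Speed limits (rad/s): [2.57, 2.57, 3.14, 3.14, 3.14, 3.14, 3.14].

### API

Orientations are given as [roll, pitch, yaw] about the fixed x, y, z axes, in that order (R = Rz(yaw) Ry(pitch) Rx(roll)).
In Python, from station import env gives the robot as it stands.
- The arm moves only by the tool servo_tool, never from a script. Its argument "steps" is one flat list of numbers, 7 for each row, row after row: the shift along the tool's x, y, z each as a share of 0.1 m, from -1 to 1, then the turn, a rotation vector about the tool's x, y, z each as a share of 360 degrees, from -1 to 1, then the opening, from 0 (shut) to 1 (fully open). In form: [tx, ty, tz, ax, ay, az, grip, tx, ty, tz, ax, ay, az, grip, ...]. A call has 1 to 12 rows; each row shifts and turns the commanded pose from where the row before left it, along the tool's axes as they then stand; what a row does not reach is not made up. A row lasts 1/8 s, in which the tool goes at most 62.5 mm and 10.7 degrees, less where a joint would pass 70% of its speed; a pose out of reach is approached as far as the arm can. A call with a number of a shift or a turn outside -1 to 1 is refused whole. A call with a gripper value outside its range is refused whole. The fingers move at their own pace and stop on an object; "squeeze" is the grip in N (left out, the last holds). Time passes only in rows, so rows that do not move let the fingers close. It gives the time, the measured TCP pose, the force and the opening at its end, in the units of the state.
- env.observe(): the state, without advancing time (a new reading comes with each control period).
- env.read_camera(name): name is "scene" or "top" or "wrist"; returns the picture (400x640x3 uint8, blue, green, red); there is no depth.
- env.camera_info(name): a dict with "intrinsics" (3x3 intrinsics, pixels), "k1" (the pictures are not rectified: a ray, as slopes to the right and down, at radius r is drawn at 1 + k1 r^2 times it, then the intrinsics apply), "R" (3x3) and "t" (3): a world point X has camera coordinates R X + t. Camera axes: x right, y down, z forward; pixel columns grow to the right and rows downward; lengths in mm; the calibration is good to about 2 mm. A picture is of the moment at which its call begins: read the wrist's pose just before it. camera_info takes no time and is no camera call; for the wrist camera it gives the pose at the moment of the call.
- env.finish_job(): hands the job in, once; it reports no verdict.
The state is a dict: "t": time; "joint_positions": joint angles; "joint_vel": joint speeds; "joint_efforts": joint torques, N m; "ee_pos": TCP position; "tool_rot": TCP orientation; "wrist_force": force on the tool from outside, world axes, zero at the start; "wrist_torque": the same for the moment, N m; "gripper_width": opening from 0.0 (shut) to 1.0 (fully open).
Only numpy, scipy, OpenCV 4.12 (cv2) and the standard library are available. Lean on these libraries where they do the work, as an engineer would, in place of code of your own. Each camera call takes 0.05 s, during which the arm holds its last target.

### The job

The uncapped burner head on the gas hob was dropped in turned the wrong way and sits crooked on its white spark electrode. Push it round with a fingertip, without lifting it out of its base, until the slot in its rim meets the electrode, then press it down fully home so that it sits level on its seat past the clip. Leave the loose parts and tools around it where they are, and finish clear of everything.

Things in the scene. Friction and masses are not known exactly. Their poses are not given: they have to be found in the camera images.
- hob: two-burner gas hob lying flat on the bench, fixed: bright metal plate 300 mm (its x) by 510 mm (its y), plate top 55 mm above its origin (centre of its underside). The controls (one knob, one bare spindle) are at its +y end. The burners stand on the plate at x = 0, y = -145 mm and y = +65 mm; which of them is the finished one varies
- burner_base: fixed dark round base of the uncapped burner, 112 mm across (bright trim ring 132 mm across at its foot); origin at its centre on the hob plate, z up. Its flat seat is 16 mm above the origin. In its middle is a throat 47 mm across with a sprung steel bead on either side, a clip that grips the head's tube
- electrode_tip (a point): tip of the spark electrode: a white ceramic pin 6 mm thick, round-tipped, that stands on the base's +x axis 42 mm from its centre; the tip is 9 mm above the seat (25 mm above the base's origin)
- electrode_screw (a point): brass screw on the electrode's bright tongue, beside a white block (14 mm wide), outside the rim on the base's +x side (73 mm from its centre, 20 mm above its origin; fixed). It shows the electrode's direction while the head hides the pin
- burner_head: loose aluminium burner head, 220 to 350 g: a disc 96 mm across, 12 mm thick, flame ports round its rim; origin at the centre of the disc's underside, z up, slot on its +x axis. At the start it is turned wrong by 34 to 180 degrees either way, rim up on the electrode tip, tilted about 0.1 rad, its centre about 5 mm above home. Home: level, origin 16 mm above the base's origin
- slot (a point): middle of the one slot (sooty black walls) in the head's rim, in the plane of the disc's underside, 42 mm from its centre; the slot is 9 mm wide, runs from 31 mm radius out through the rim and through the full thickness. Home, this point is 9 mm straight below electrode_tip
- post (a point): top centre of one of three steel posts on the head (they carry the cap later): 9 mm thick, 12 mm tall above the disc, 40 mm from its centre, at 60 (this one), 180 and 300 degrees counter-clockwise from the slot. A push of a few newtons sideways on a post turns the head on its tube
- head_top (a point): centre of the disc's flat top, free between the posts (12 mm above the head's origin, so 28 mm above the hob plate when home): where to press. With the slot over the electrode the head drops partway over the pin, turns no farther and hangs on the clip 2 to 3 mm high, slightly crooked; 6 to 13 N here pushes it past the beads onto the seat
- tube_foot (a point): centre of the foot of the head's tube: 44 mm across, with a tapered foot, reaching 13 mm below the disc into the base's throat; it keeps the head centred with about 1.5 mm of play
- finished_burner: the hob's other burner, fixed, complete with its black cap on: 132 mm across its trim ring, 49 mm tall above the plate; origin at its centre on the plate
- burner_cap: loose black enamelled burner cap, a disc 92 mm across and 10 mm thick, lying on the bench; origin at the centre of its underside
- pan_support: loose cast-iron pan support, 240 x 230 mm, 38 mm tall, standing on its feet on the bench; origin at its centre on the bench
- screwdriver: loose yellow-handled screwdriver, 160 mm long, lying on the hob plate between the two burners; origin under its middle, x towards the blade
- wire_brush: loose wire brush with wooden handle, 200 mm long, lying on the bench; origin under its middle
- spare_knob: loose black control knob, 42 mm across, 24 mm tall, pulled off its spindle and standing on the hob plate at the control end; origin at the centre of its underside
- screw_jar: loose amber jar, 64 mm across, 85 mm tall, on the bench; origin at the centre of its underside
- cleaner: loose grey and blue can, 66 mm across, 160 mm tall, on the bench; origin at the centre of its underside
- jet_tray: loose grey tray of brass gas jets, 100 x 160 x 28 mm, on the bench; origin at the centre of its underside
Mind the look-alikes: they are no part of the job. Leave any orange or turquoise look-alike of the burner_head alone.

How it is judged (in metres and radians):
At the end, for the whole second after the job is handed in: The head's slot stands over the electrode (within 5 mm in plan), the head is down on its seat within 1.2 mm and level within 0.025 rad, centred within 4 mm and at rest, and each loose bystander lies within 15 mm of where it was (z of burner_head in the frame of burner_base between 0.014 and 0.0172 m and angle between burner_head's own z axis and vertical below 0.025 rad and horizontal distance between slot and electrode_tip below 0.005 m and horizontal distance between burner_head and burner_base below 0.004 m and linear speed of burner_head below 0.01 m/s and distance of each of burner_cap, pan_support, screwdriver, wire_brush, spare_knob, screw_jar, cleaner, jet_tray from where it was at the start of the episode below 0.015 m); the robot touches nothing.
It fails at once if the burner head is lifted: its centre rises more than 20 mm above home, so that it leaves its base (z of burner_head in the frame of burner_base above 0.036 m).
It fails at once if the burner head is pushed out of its base (horizontal distance between burner_head and burner_base above 0.012 m).
It fails at once if a loose part or tool on the bench or hob is displaced by more than 15 mm (distance of any of burner_cap, pan_support, screwdriver, wire_brush, spare_knob, screw_jar, cleaner, jet_tray from where it was at the start of the episode above 0.015 m).
It also fails if it takes over 58 s, if anything falls off the work surface, if the arm or the gripper's body presses on something with over 40 N, if the wrist force passes 120 N, or if a joint passes its speed limit or range.

## Working session

There is one attempt and no reset: what is moved stays moved. The work goes in short steps, Python scripts to look and compute and a tool call to move; the robot and the scene stay as the last step left them, time stands still between calls to the robot, and variables do not carry over. Pictures are saved under pics/ and viewed, and the job is handed in when it is done.

Besides the shell and the picture viewer there is one more tool, called after ">>>" by a JSON object that holds its "op" and its "data". servo_tool: Moves the arm, as the interface text tells. Its arguments: {"type":"object","properties":{"steps":{"type":"array"},"squeeze":{"type":"number"}},"required":["steps"]}

```bash
mkdir -p pics; ls
python3 - <<'E'
from station import env
import cv2
for n in ("top","scene"):
    im=env.read_camera(n); cv2.imwrite(f"pics/{n}0.png",im)
    i=env.camera_info(n); print(n,i)
s=env.observe(); print(s)
E
```

```text
pics
top {'intrinsics': array([[387.00209623,   0.        , 324.04511765],
       [  0.        , 387.00209623, 202.38265435],
       [  0.        ,   0.        ,   1.        ]]), 'k1': -0.09228073113251047, 'R': array([[-3.77974001e-04, -9.99847855e-01, -1.74391497e-02],
       [-9.81532633e-01,  3.70694961e-03, -1.91258855e-01],
       [ 1.91294402e-01,  1.70448036e-02, -9.81384699e-01]]), 't': array([  15.6249799 ,  493.85696779, 1398.61392077])}
scene {'intrinsics': array([[389.28305731,   0.        , 326.07493532],
       [  0.        , 389.28305731, 200.2514027 ],
       [  0.        ,   0.        ,   1.        ]]), 'k1': -0.06749722032993956, 'R': array([[-7.90031065e-01,  6.13066768e-01, -2.31698558e-04],
       [ 3.83695861e-01,  4.94156449e-01, -7.80119792e-01],
       [-4.78151024e-01, -6.16407772e-01, -6.25630127e-01]]), 't': array([ 370.016573  , -121.02393621, 1426.63617905])}
{'t': 0.1, 'joint_positions': array([-1.33294357,  0.32174372, -0.07007947,  1.45156451,  0.02258847,
        1.37076065, -0.0569178 ]), 'joint_vel': array([ 1.91866218e-04, -3.64108509e-03, -4.48451127e-05, -2.81165873e-03,
        2.03926295e-03, -1.07331551e-03,  1.45025033e-03]), 'joint_efforts': array([ 3.67037837e-04, -4.94870675e+01, -3.83582376e-01, -3.15216422e+01,
        1.30777509e-02,  7.32550921e-03,  2.05379359e-05]), 'ee_pos': array([144.16906664, 633.32549342, 230.33037461]), 'tool_rot': array([-3.13990505e+00,  8.21982239e-05,  2.91784299e+00]), 'wrist_force': array([-0.45751998, -0.11175108,  0.18116252]), 'wrist_torque': array([-0.0019201 ,  0.02307987, -0.05427179]), 'gripper_width': 0.9971510539652672}
```

View pics/top0.png

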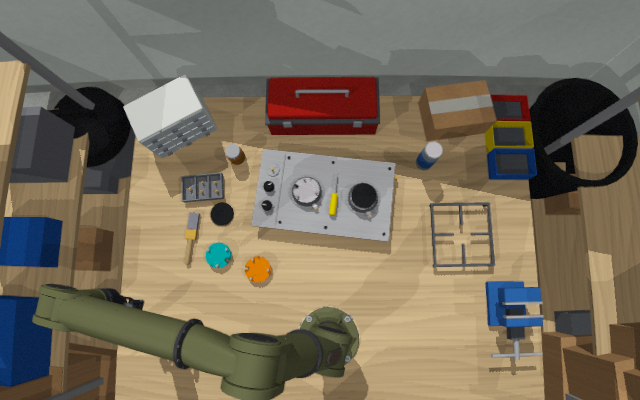

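View pics/scene0.png

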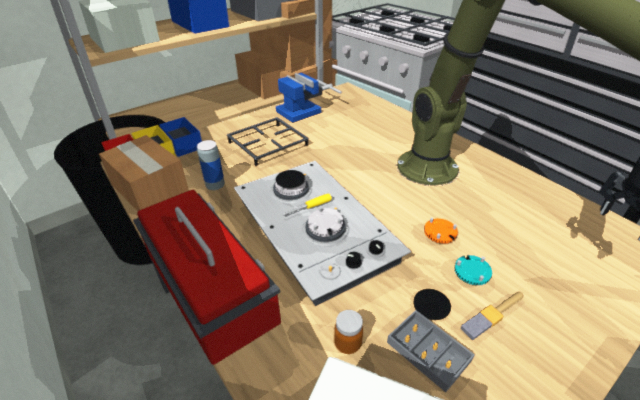

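The top view shows three candidates for the head: the aluminium head on the hob at (307,191), the turquoise look-alike at (218,256) and the orange one at (258,270). The aluminium one, sitting uncapped on the hob, fits the description. I'll enlarge it.

```bash
cat > h.py <<'E'
import numpy as np, cv2
from station import env
def unproj(info,uv,z):
    K=np.array(info["intrinsics"]);k=info["k1"];R=np.array(info["R"]);t=np.array(info["t"])
    d=cv2.undistortPoints(np.array([[uv]],float),K,np.array([k,0,0,0.]))[0,0]
    r=R.T@np.array([d[0],d[1],1]); c=-R.T@t
    return c+r*(z-c[2])/r[2]
def proj(info,X):
    K=np.array(info["intrinsics"]);k=info["k1"];R=np.array(info["R"]);t=np.array(info["t"])
    p=np.atleast_2d(X)@R.T+t
    return cv2.projectPoints(p,np.zeros(3),np.zeros(3),K,np.array([k,0,0,0.]))[0][:,0]
E
python3 - <<'E'
from h import *
im=cv2.imread("pics/top0.png");a=im[140:250,245:405]
cv2.imwrite("pics/topc.png",cv2.resize(a,None,fx=5,fy=5,interpolation=cv2.INTER_CUBIC))
im=cv2.imread("pics/scene0.png");a=im[190:250,290:365]
cv2.imwrite("pics/scenec.png",cv2.resize(a,None,fx=9,fy=9,interpolation=cv2.INTER_CUBIC))
E
```

```text
(no output)
```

View pics/topc.png

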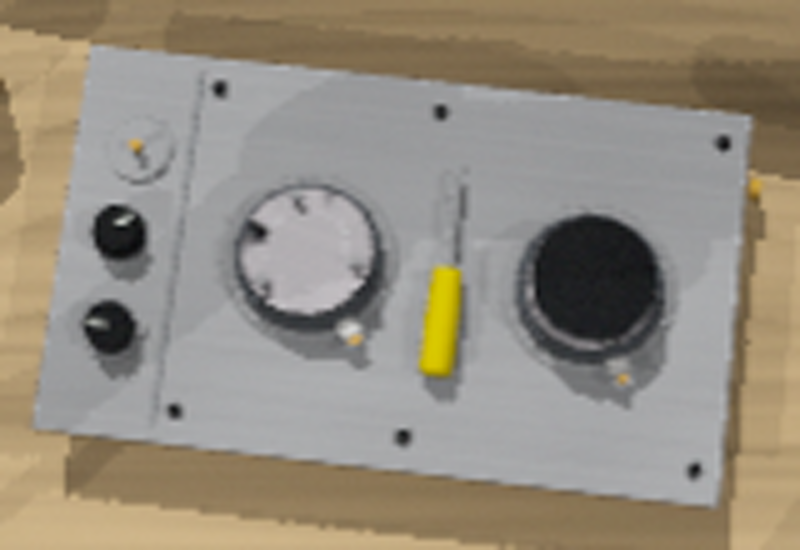

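View pics/scenec.png

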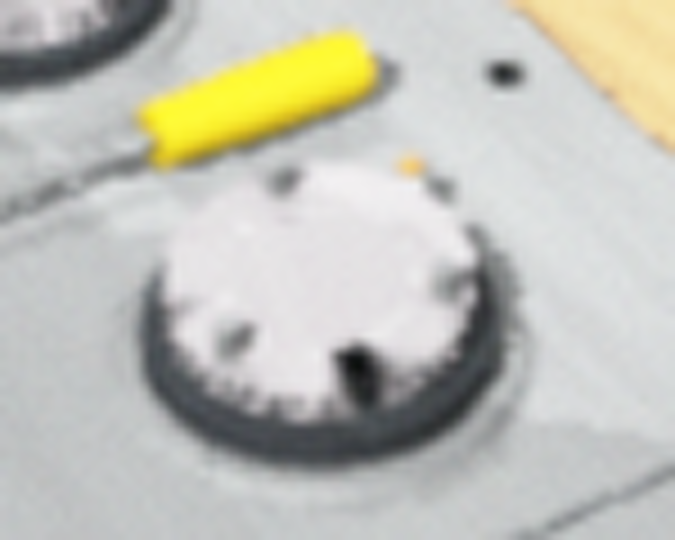

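The crop confirms it: an aluminium disc with three posts, a black slot at crop (257,231) and the brass electrode screw at crop (353,337).

Run:
```python
from h import *
i=env.camera_info("top")
f=lambda c,z:unproj(i,(245+(c[0]-2)/5,140+(c[1]-2)/5),z)
C=[f(c,55) for c in [(92,46),(750,117),(716,506),(36,430)]]
for c in C: print(c.round(1))
ctr=np.mean(C,0);print("ctr",ctr)
print([np.linalg.norm(C[k]-C[k-1]).round() for k in range(4)])
# hob y: controls at +y (image left)
yv=(C[0]+C[3]-C[1]-C[2]);yv/=np.linalg.norm(yv);xv=np.array([yv[1],-yv[0],0])
print("yaw",np.arctan2(xv[1],xv[0]))
b=ctr+65*yv;print("base",b,"other",ctr-145*yv)
s=f((353,337),75);print("screw",s,"ang",np.arctan2(*(s-b)[1::-1]),np.linalg.norm((s-b)[:2]))
s=f((257,231),83);print("slot",s,"ang",np.arctan2(*(s-b)[1::-1]),np.linalg.norm((s-b)[:2]))
for c in [(300,203),(360,268),(265,287)]:
    s=f(c,100);print("post",s,"ang",np.arctan2(*(s-b)[1::-1]),np.linalg.norm((s-b)[:2]))
print("screwdriver",f((440,375),70),f((447,268),70),f((465,170),60))
for n,p in dict(jar=(235,150),cl=(430,150)).items(): print(n,unproj(i,p,50))
```

```text
[703.5 249.4  55. ]
[ 643.8 -253.5   55. ]
[ 348.8 -218.2   55. ]
[406.  281.9  55. ]
ctr [525.50639695  14.90405111  55.        ]
[np.float64(299.0), np.float64(506.0), np.float64(297.0), np.float64(503.0)]
yaw -0.11599908484350609
base [533.02943953  79.46722815  55.        ] other [ 508.72422504 -129.12149769   55.        ]
screw [471.49688464  46.51119223  75.        ] ang -2.6498823916583687 69.80226082141589
slot [549.63740492 117.27091386  83.        ] ang 1.1568581872724988 41.290957448536275
post [566.3827707   84.57728707 100.        ] ang 0.1520276789276546 33.74251624070855
post [517.66787338  40.63074863 100.        ] ang -1.9474560933024079 41.76421741431238
post [503.90532059 109.3301968  100.        ] ang 2.3436695275625437 41.71344148994265
screwdriver [443.9417825 -17.0398045  70.       ] [523.99077725 -22.57944853  70.        ] [601.57541083 -36.61946604  60.        ]
jar [701.60059779 359.64995569  50.        ]
cl [ 697.2941661  -393.31000743   50.        ]
```

>>> {"op": "servo_tool", "data": {"steps": [-0.42, -0.38, 0, 0, 0, 0, 0, -0.42, -0.38, 0, 0, 0, 0, 0, -0.42, -0.38, 0, 0, 0, 0, 0, -0.42, -0.38, 0, 0, 0, 0, 0, -0.42, -0.38, 0, 0, 0, 0, 0, -0.42, -0.38, 0, 0, 0, 0, 0, -0.42, -0.38, 0, 0, 0, 0, 0, -0.42, -0.38, 0, 0, 0, 0, 0, -0.42, -0.38, 0, 0, 0, 0, 0, -0.42, -0.38, 0, 0, 0, 0, 0, -0.42, -0.38, 0, 0, 0, 0, 0, -0.42, -0.38, 0, 0, 0, 0, 0], "squeeze": 60}}

```text
t: 1.6
ee_pos: [535.1, 75.8, 231.2]
tool_rot: [3.141, -0.0, 2.918]
wrist_force: [-0.0, 1.9, -0.4]
gripper_width: 0.0
```

>>> {"op": "servo_tool", "data": {"steps": [0, 0, 0, 0, 0, 0.028, 0, 0, 0, 0, 0, 0, 0.028, 0, 0, 0, 0, 0, 0, 0.028, 0, 0, 0, 0, 0, 0, 0.028, 0, 0, 0, 0, 0, 0, 0.028, 0, 0, 0, 0, 0, 0, 0.028, 0, 0, 0, 0, 0, 0, 0.028, 0, 0, 0, 0, 0, 0, 0.028, 0, 0, 0, 0, 0, 0, 0.028, 0, 0, 0, 0, 0, 0, 0.028, 0, 0, 0, 0, 0, 0, 0.028, 0, 0, 0, 0, 0, 0, 0.028, 0]}}

```text
t: 3.1
ee_pos: [534.2, 77.3, 230.9]
tool_rot: [-3.141, 0.001, 0.801]
wrist_force: [-0.0, -0.4, 0.4]
gripper_width: -0.004
```

Run:
```python
from h import *
s=env.observe(); print(s["t"],s["ee_pos"],s["tool_rot"],s["joint_positions"],s["wrist_force"])
i=env.camera_info("wrist"); im=env.read_camera("wrist"); cv2.imwrite("pics/w1.png",im)
R=np.array(i["R"]);print("cam pos",-R.T@i["t"], "axis",R[2])
print(proj(i,[[533,79,71],[533,79,85]]))
im=env.read_camera("top"); cv2.imwrite("pics/top1.png",im)
```

```text
3.1 [534.16505059  77.3188325  230.89798144] [-3.14111743e+00  6.28665770e-04  8.00952832e-01] [-0.75472593  0.08714092  0.59964184  1.74564063 -0.05066108  1.32504806
 -0.91432401] [-0.04676946 -0.4068731   0.39843419]
cam pos [586.64002931 131.5192382  374.01803202] axis [-0.20393225 -0.21095709 -0.95598574]
[[317.7533619  182.11739898]
 [317.66022706 185.86784416]]
```

View pics/w1.png

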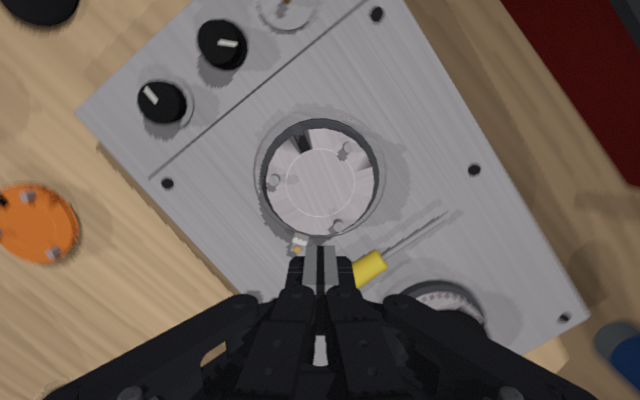

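Run:
```python
from h import *
im=cv2.imread("pics/w1.png")[110:270,240:400]
cv2.imwrite("pics/w1c.png",cv2.resize(im,None,fx=3.75,fy=3.75,interpolation=cv2.INTER_CUBIC))
```

```text
(no output)
```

View pics/w1c.png

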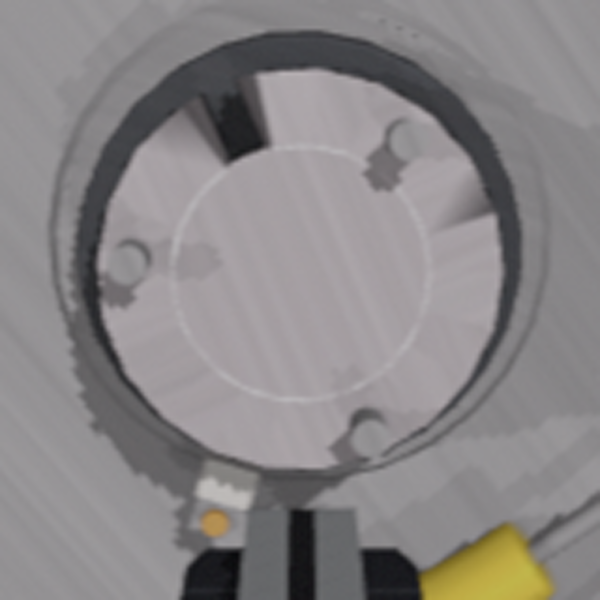

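The enlarged wrist view shows the slot at crop (237,125), post tops at (128,264), (407,138) and (369,433), the screw at (215,523), and the head's engraved circle centred at (302,274).

Run:
```python
from h import *
i=env.camera_info("wrist")
f=lambda c,z:unproj(i,(240+(c[0]-1.4)/3.75,110+(c[1]-1.4)/3.75),z)
b=f((302,274),88.)
print("head ctr",b); b[:2]
base=np.array([f((80,265),71),f((520,265),71)]).mean(0);print("base mid LR",base)
g=np.array([533,79.5])
for n,c,z in [("screw",(215,523),75),("slot",(240,125),86),("p1",(128,264),100),("p2",(407,138),97),("p3",(369,433),103)]:
    s=f(c,z)
    for o in (b[:2],g):
        d=s[:2]-o;print(n,s.round(1),np.degrees(np.arctan2(d[1],d[0])).round(1),np.linalg.norm(d).round(1))
print("tips",f((240,510),231),f((360,510),231))
```

```text
head ctr [537.20299198  80.10393549  88.        ]
base mid LR [535.5364634   79.05664262  71.        ]
screw [471.8  44.9  75. ] -151.7 74.3
screw [471.8  44.9  75. ] -150.5 70.3
slot [551.  115.1  86. ] 68.5 37.6
slot [551.  115.1  86. ] 63.2 39.9
p1 [512.5 111.2 100. ] 128.5 39.7
p1 [512.5 111.2 100. ] 122.9 37.8
p2 [577.1  88.   97. ] 11.2 40.6
p2 [577.1  88.   97. ] 11.0 44.9
p3 [524.7  44.5 103. ] -109.4 37.8
p3 [524.7  44.5 103. ] -103.4 36.0
tips [535.07139042  89.33749797 231.        ] [545.9406089   78.91047522 231.        ]
```

>>> {"op": "servo_tool", "data": {"steps": [0, 0, 0, 0, 0, 0.022, 0, 0, 0, 0, 0, 0, 0.022, 0, 0, 0, 0, 0, 0, 0.022, 0, 0.09, -0.207, 0, 0, 0, 0, 0, 0.09, -0.207, 0, 0, 0, 0, 0, 0, 0, 0.3, 0, 0, 0, 0, 0, 0, 0.3, 0, 0, 0, 0, 0, 0, 0.3, 0, 0, 0, 0, 0, 0, 0.3, 0, 0, 0, 0, 0, 0, 0, 0, 0, 0, 0, 0, 0, 0, 0, 0, 0, 0]}}

```text
t: 4.58
ee_pos: [536.0, 123.7, 112.3]
tool_rot: [3.142, -0.001, 0.394]
wrist_force: [-0.2, -0.2, 0.2]
gripper_width: -0.002
```

Run:
```python
from h import *
s=env.observe(); print(s["t"],s["ee_pos"],s["tool_rot"],s["joint_positions"],s["wrist_force"])
im=env.read_camera("wrist"); cv2.imwrite("pics/w2.png",im)
im=env.read_camera("scene")[170:260,270:390]; cv2.imwrite("pics/s2.png",cv2.resize(im,None,fx=6,fy=6,interpolation=cv2.INTER_CUBIC))
```

```text
4.575 [535.98624292 123.66994546 112.28490809] [ 3.14157462e+00 -1.30551797e-03  3.94320541e-01] [-0.78962314  0.21991437  0.57879946  1.86546448 -0.1349783   1.09358556
 -1.33626813] [-0.21665829 -0.1998429   0.16443736]
```

View pics/w2.png

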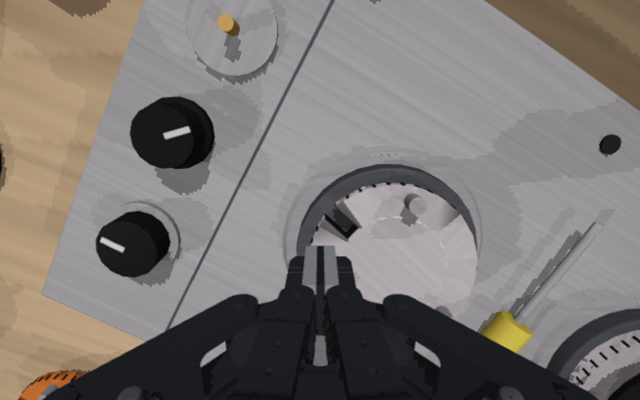

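View pics/s2.png

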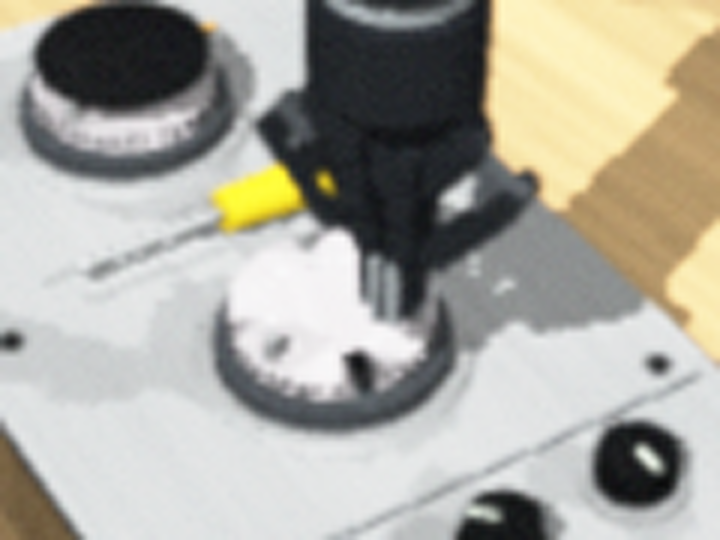

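>>> {"op": "servo_tool", "data": {"steps": [0, 0, 0.09, 0, 0, 0, 0, 0, 0, 0.088, 0, 0, 0, 0, 0, 0, 0, 0, 0, 0, 0, -0.0355, -0.012, 0, 0, 0, -0.0139, 0, -0.0355, -0.012, 0, 0, 0, -0.0139, 0, -0.0355, -0.012, 0, 0, 0, -0.0139, 0, -0.0355, -0.012, 0, 0, 0, -0.0139, 0, -0.0355, -0.012, 0, 0, 0, -0.0139, 0, -0.0355, -0.012, 0, 0, 0, -0.0139, 0]}}

```text
t: 5.8
ee_pos: [514.9, 117.4, 94.1]
tool_rot: [3.141, -0.003, 0.919]
wrist_force: [1.2, 3.7, 1.3]
gripper_width: 0.002
```

```bash
cat > look.py <<'E'
import sys
from h import *
n=sys.argv[1]
s=env.observe(); p=s["ee_pos"];print(s["t"],p,s["tool_rot"],s["wrist_force"])
yaw=s["tool_rot"][2];phi=yaw+np.pi/2
want=np.array([536,79.5])+40*np.array([np.cos(phi),np.sin(phi)])-15.5*np.array([-np.sin(phi),np.cos(phi)])
print("phi",np.degrees(phi),"arc-wanted",want,"err",want-p[:2])
R=np.array([[np.cos(yaw),np.sin(yaw)],[np.sin(yaw),-np.cos(yaw)]])
print("err tool",R.T@(want-p[:2]))
a=env.read_camera("wrist")
im=env.read_camera("scene")[190:250,280:380]
b=cv2.resize(im,(800,480),interpolation=cv2.INTER_CUBIC)
cv2.imwrite(f"pics/w{n}.png",a);cv2.imwrite(f"pics/s{n}.png",b)
E
python3 look.py 3
```

```text
5.8 [514.85889551 117.43462204  94.14996894] [ 3.14101123e+00 -3.05258533e-03  9.19205415e-01] [1.23652683 3.68412895 1.29033951]
phi 142.6665908009792 arc-wanted [513.5952084  116.08244543] err [-1.26368711 -1.35217661]
err tool [-1.84150841 -0.18475249]
```

View pics/w3.png

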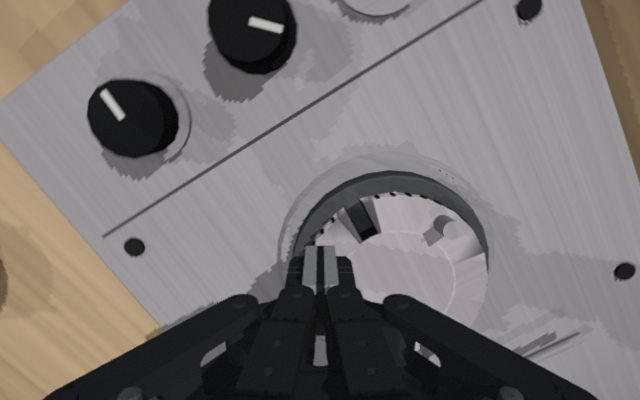

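View pics/s3.png

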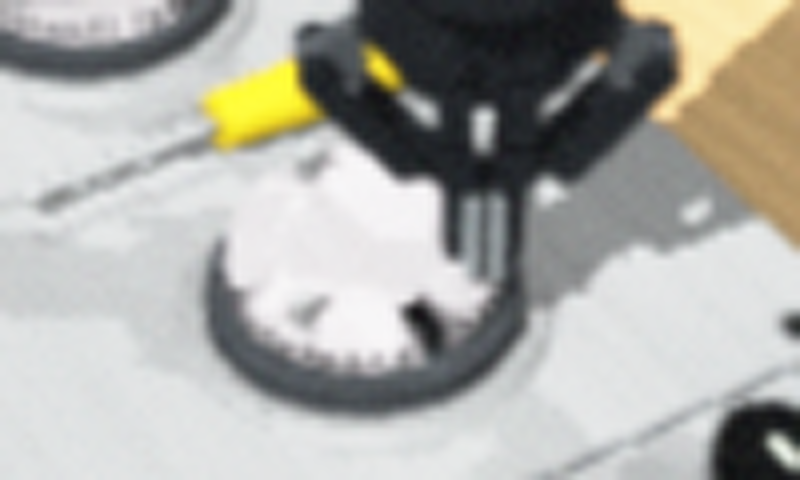

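>>> {"op": "servo_tool", "data": {"steps": [-0.0355, -0.012, -0.001, 0, 0, -0.0139, 0, -0.0355, -0.012, -0.001, 0, 0, -0.0139, 0, -0.0355, -0.012, -0.001, 0, 0, -0.0139, 0, -0.0355, -0.012, -0.001, 0, 0, -0.0139, 0, -0.0355, -0.012, -0.001, 0, 0, -0.0139, 0, -0.0355, -0.012, -0.001, 0, 0, -0.0139, 0, -0.0355, -0.012, -0.001, 0, 0, -0.0139, 0, -0.0355, -0.012, -0.001, 0, 0, -0.0139, 0]}}

```text
t: 6.9
ee_pos: [496.4, 95.1, 95.2]
tool_rot: [3.14, -0.003, 1.617]
wrist_force: [0.3, 3.5, 2.1]
gripper_width: 0.003
```

```bash
python3 look.py 4
```

```text
6.9 [496.40635283  95.09276722  95.21065217] [ 3.13964649e+00 -2.51045986e-03  1.61671304e+00] [0.28009385 3.48463463 2.05359527]
phi 182.6308339719569 arc-wanted [495.33070047  93.14763992] err [-1.07565237 -1.94512729]
err tool [-1.89370408 -1.16380112]
```

View pics/w4.png

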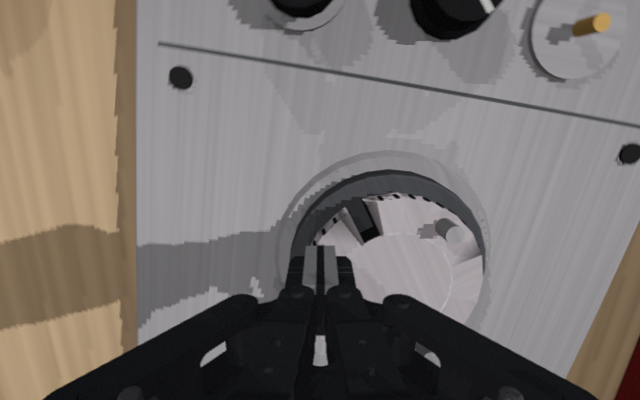

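View pics/s4.png

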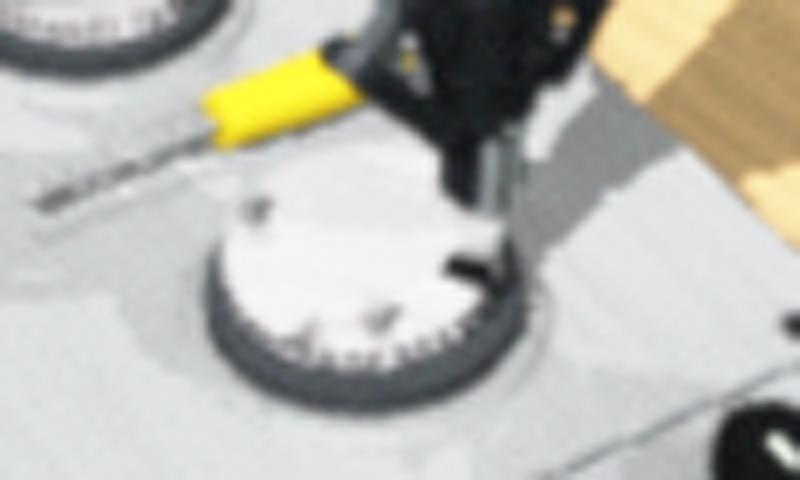

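>>> {"op": "servo_tool", "data": {"steps": [-0.0355, -0.0125, -0.0005, 0, 0, -0.0139, 0, -0.0355, -0.0125, -0.0005, 0, 0, -0.0139, 0, -0.0355, -0.0125, -0.0005, 0, 0, -0.0139, 0, -0.0355, -0.0125, -0.0005, 0, 0, -0.0139, 0, -0.0355, -0.0125, -0.0005, 0, 0, -0.0139, 0, -0.0355, -0.0125, -0.0005, 0, 0, -0.0139, 0, -0.0355, -0.0125, -0.0005, 0, 0, -0.0139, 0, -0.0355, -0.0125, -0.0005, 0, 0, -0.0139, 0, -0.0355, -0.0125, 0, 0, 0, -0.0139, 0, -0.0355, -0.0125, 0, 0, 0, -0.0139, 0]}}

```text
t: 8.25
ee_pos: [498.5, 56.8, 94.1]
tool_rot: [-3.14, -0.001, 2.488]
wrist_force: [-0.7, 1.6, -0.9]
gripper_width: 0.001
```

```bash
python3 look.py 5
```

```text
8.25 [498.45023659  56.83451726  94.12489204] [-3.14011480e+00 -1.40704149e-03  2.48773890e+00] [-0.7419874   1.57822786 -0.85553483]
phi 232.53693953261143 arc-wanted [499.36694978  57.17804597] err [0.91671319 0.34352871]
err tool [-0.51868584  0.83026505]
```

View pics/w5.png

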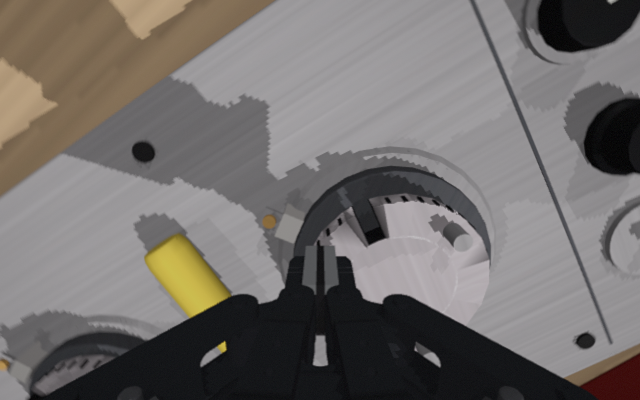

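View pics/s5.png

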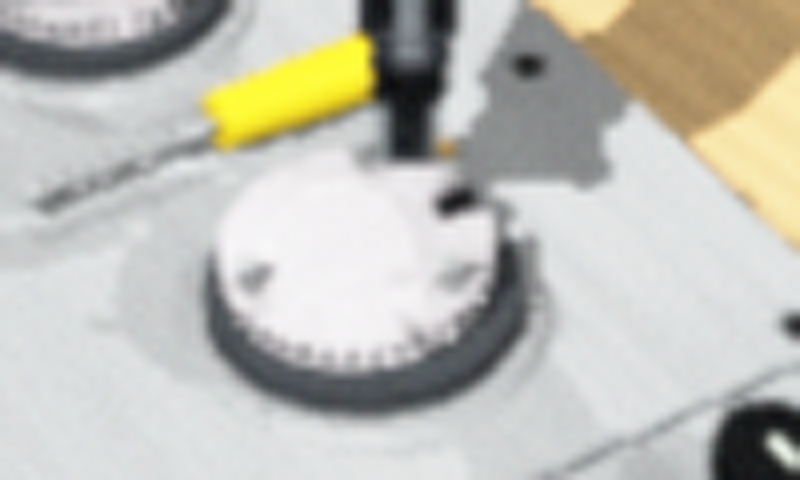

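>>> {"op": "servo_tool", "data": {"steps": [-0.0355, -0.0115, 0, 0, 0, -0.0139, 0, -0.0355, -0.0115, 0, 0, 0, -0.0139, 0, -0.0355, -0.0115, 0, 0, 0, -0.0139, 0, -0.0355, -0.0115, 0, 0, 0, -0.0139, 0, -0.0355, -0.0115, 0, 0, 0, -0.0139, 0, -0.0355, -0.0115, 0, 0, 0, -0.0139, 0]}}

```text
t: 9.1
ee_pos: [514.4, 41.5, 94.0]
tool_rot: [-3.14, -0.003, 3.011]
wrist_force: [-0.6, -0.8, -0.9]
gripper_width: -0.004
```

```bash
python3 look.py 6
```

```text
9.1 [514.38117078  41.46447329  93.99108843] [-3.14038833e+00 -2.53308651e-03  3.01081209e+00] [-0.60544048 -0.81139469 -0.93671307]
phi 262.50682575679747 arc-wanted [515.41604059  41.86290905] err [1.03486981 0.39843576]
err tool [-0.9740732   0.52998866]
```

View pics/w6.png

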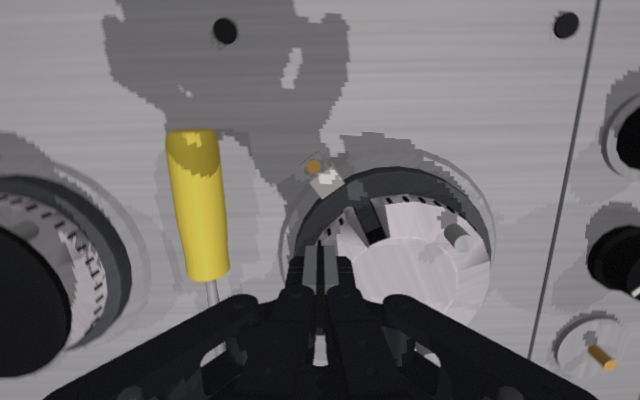

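View pics/s6.png

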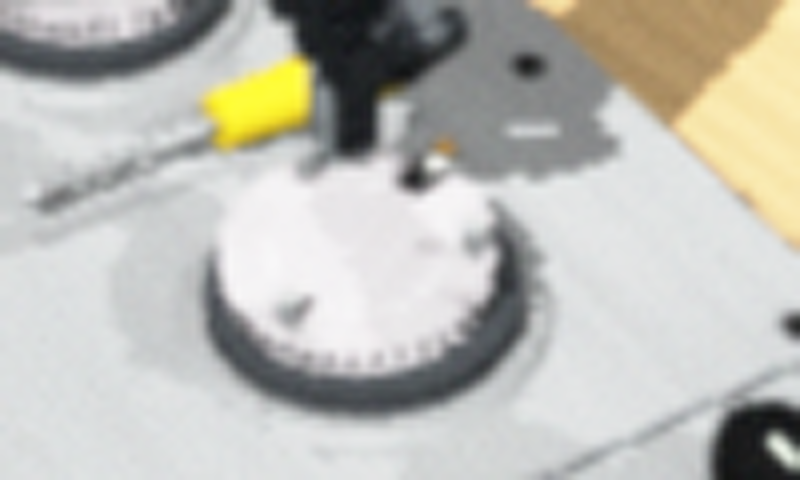

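>>> {"op": "servo_tool", "data": {"steps": [-0.0178, -0.006, 0, 0, 0, -0.007, 0, -0.0178, -0.006, 0, 0, 0, -0.007, 0, -0.0178, -0.006, 0, 0, 0, -0.007, 0, -0.0178, -0.006, 0, 0, 0, -0.007, 0]}}

```text
t: 9.7
ee_pos: [522.4, 38.9, 94.7]
tool_rot: [-3.141, 0.0, -3.098]
wrist_force: [0.2, 0.1, 0.4]
gripper_width: 0.0
```

```bash
python3 look.py 7
```

```text
9.7 [522.42367959  38.8827353   94.70049739] [-3.14119793e+00  8.22383623e-05 -3.09823035e+00] [0.20185801 0.11258447 0.39469638]
phi -87.51552274257433 arc-wanted [522.24851879  38.86569473] err [-0.1751608  -0.01704057]
err tool [ 0.17573484 -0.00943155]
```

View pics/w7.png

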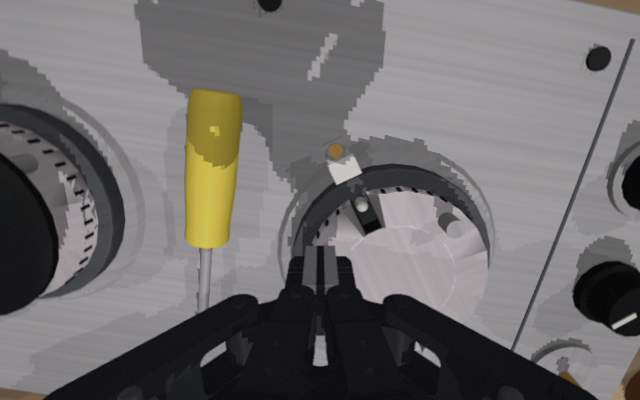

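View pics/s7.png

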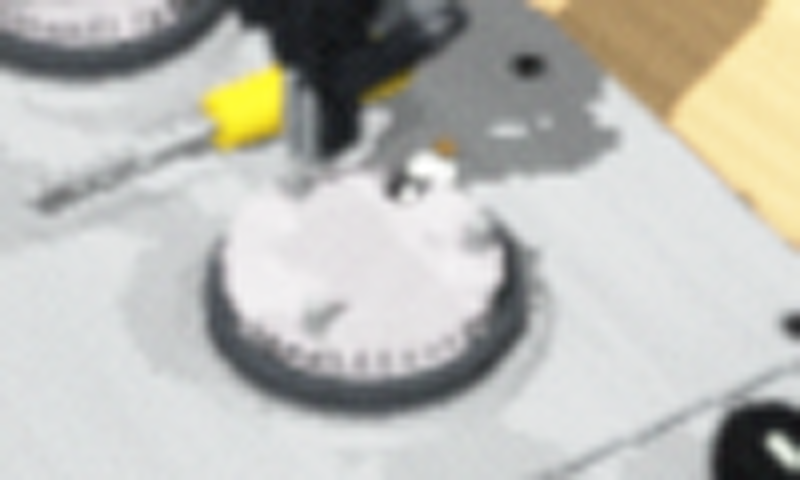

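The head has dropped over the pin: its white tip now shows in the slot at (360,205), and the force has fallen to zero. Next I retreat, go over the centre and press.

>>> {"op": "servo_tool", "data": {"steps": [0.03, 0, 0, 0, 0, 0, 0, 0, 0, -0.3, 0, 0, 0, 0, 0, 0, 0, 0, 0, 0, 0, -0.091, 0.2, 0, 0, 0, 0, 0, -0.091, 0.2, 0, 0, 0, 0, 0, 0, 0, 0, 0, 0, 0, 0, 0, 0, 0.17, 0, 0, 0, 0, 0, 0, 0.16, 0, 0, 0, 0, 0, 0, 0, 0, 0, 0, 0]}}

```text
t: 10.92
ee_pos: [533.8, 78.7, 89.3]
tool_rot: [-3.14, -0.004, -3.096]
wrist_force: [0.3, -0.3, -0.4]
gripper_width: 0.006
```

```bash
python3 look.py 8
```

```text
10.925 [533.83797256  78.72094245  89.32924415] [-3.14038404 -0.00438109 -3.09633144] [ 0.31357111 -0.32364555 -0.39656386]
phi -87.40672340520898 arc-wanted [522.32570429  38.83965523] err [-11.51226827 -39.88128722]
err tool [ 13.30493766 -39.31956287]
```

View pics/w8.png

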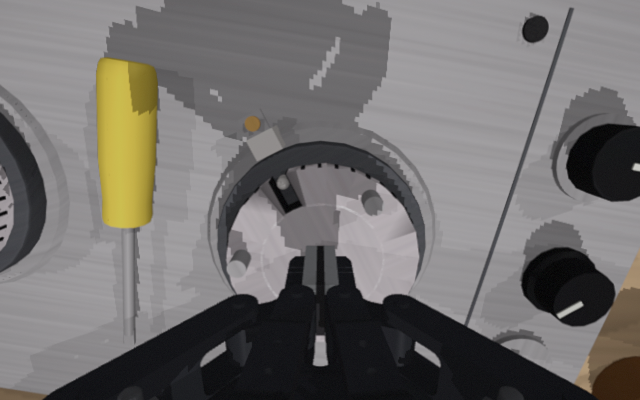

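>>> {"op": "servo_tool", "data": {"steps": [-0.02, 0, 0, 0, 0, 0, 0, 0, 0, 0.01, 0, 0, 0, 0, 0, 0, 0.01, 0, 0, 0, 0, 0, 0, 0.01, 0, 0, 0, 0, 0, 0, 0.01, 0, 0, 0, 0]}}

```text
t: 11.65
ee_pos: [537.7, 79.9, 87.7]
tool_rot: [3.141, 0.0, -3.095]
wrist_force: [0.5, 0.4, -0.2]
gripper_width: 0.0
```

>>> {"op": "servo_tool", "data": {"steps": [0, 0, 0.01, 0, 0, 0, 0]}}

```text
t: 11.78
ee_pos: [537.6, 79.9, 86.6]
tool_rot: [3.142, -0.0, -3.095]
wrist_force: [0.8, -1.2, -0.3]
gripper_width: -0.002
```

>>> {"op": "servo_tool", "data": {"steps": [0, 0, 0.01, 0, 0, 0, 0]}}

```text
t: 11.9
ee_pos: [537.7, 79.9, 85.6]
tool_rot: [3.142, -0.0, -3.095]
wrist_force: [-0.3, 0.2, -0.6]
gripper_width: 0.002
```

>>> {"op": "servo_tool", "data": {"steps": [0, 0, 0.005, 0, 0, 0, 0]}}

```text
t: 12.02
ee_pos: [537.7, 79.9, 85.1]
tool_rot: [3.142, -0.0, -3.095]
wrist_force: [-0.1, 0.4, -0.1]
gripper_width: 0.001
```

>>> {"op": "servo_tool", "data": {"steps": [0, 0, 0.01, 0, 0, 0, 0, 0, 0, 0, 0, 0, 0, 0]}}

```text
t: 12.28
ee_pos: [537.7, 79.8, 84.2]
tool_rot: [3.142, -0.0, -3.095]
wrist_force: [-0.2, 0.9, -1.0]
gripper_width: -0.0
```

>>> {"op": "servo_tool", "data": {"steps": [0, 0, 0.01, 0, 0, 0, 0, 0, 0, 0, 0, 0, 0, 0]}}

```text
t: 12.52
ee_pos: [537.7, 79.9, 83.2]
tool_rot: [3.142, 0.0, -3.095]
wrist_force: [-0.2, 0.1, -0.3]
gripper_width: -0.002
```

>>> {"op": "servo_tool", "data": {"steps": [0, 0, 0.005, 0, 0, 0, 0, 0, 0, 0, 0, 0, 0, 0]}}

```text
t: 12.78
ee_pos: [537.8, 79.9, 83.2]
tool_rot: [3.141, 0.0, -3.095]
wrist_force: [-1.6, -0.1, 4.0]
gripper_width: -0.004
```

>>> {"op": "servo_tool", "data": {"steps": [0, 0, 0.01, 0, 0, 0, 0, 0, 0, 0, 0, 0, 0, 0]}}

```text
t: 13.02
ee_pos: [537.8, 79.8, 83.1]
tool_rot: [3.141, -0.0, -3.095]
wrist_force: [-4.3, -0.4, 11.0]
gripper_width: 0.0
```

>>> {"op": "servo_tool", "data": {"steps": [0, 0, 0.01, 0, 0, 0, 0, 0, 0, 0, 0, 0, 0, 0]}}

```text
t: 13.28
ee_pos: [537.8, 79.9, 83.0]
tool_rot: [3.141, -0.0, -3.095]
wrist_force: [-7.1, -1.1, 16.8]
gripper_width: -0.004
```

>>> {"op": "servo_tool", "data": {"steps": [0, 0, 0.01, 0, 0, 0, 0, 0, 0, 0, 0, 0, 0, 0]}}

```text
t: 13.52
ee_pos: [537.8, 79.9, 83.0]
tool_rot: [3.14, -0.0, -3.095]
wrist_force: [-10.3, -0.6, 23.3]
gripper_width: -0.004
```

```bash
python3 look.py 9
```

```text
13.525 [537.8112213   79.8834052   83.01224786] [ 3.14026859e+00 -2.13692527e-04 -3.09539908e+00] [-10.29086806  -0.55210474  23.26146435]
phi -87.35330333736759 arc-wanted [522.36362015  38.82692359] err [-15.44760115 -41.0564816 ]
err tool [ 17.32699376 -40.29935918]
```

View pics/w9.png

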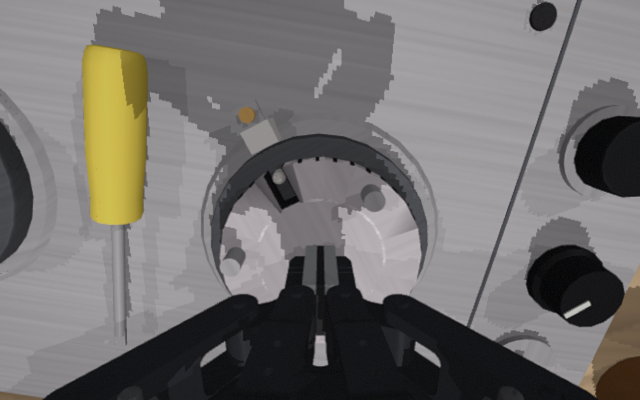

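View pics/s9.png

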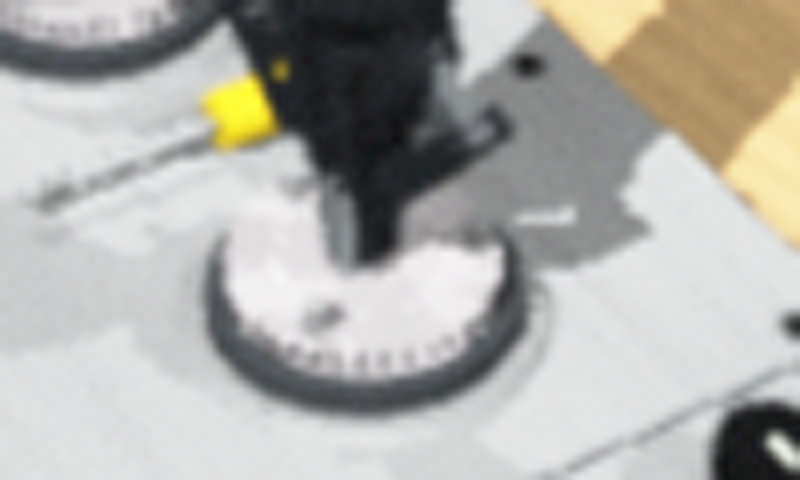

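>>> {"op": "servo_tool", "data": {"steps": [0, 0, -0.03, 0, 0, 0, 0, 0, 0, -0.3, 0, 0, 0, 0, 0, 0, -0.4, 0, 0, 0, 0, 0, 0, -0.4, 0, 0, 0, 0, 0, 0, -0.4, 0, 0, 0, 0, 0, 0, 0, 0, 0, 0, 0, 0, 0, 0, 0, 0, 0, 0]}}

```text
t: 14.5
ee_pos: [537.3, 79.8, 231.8]
tool_rot: [-3.141, -0.001, -3.095]
wrist_force: [0.3, -0.3, -0.6]
gripper_width: -0.002
```

Run:
```python
from h import *
s=env.observe(); print(s["t"],s["ee_pos"],s["tool_rot"],s["wrist_force"])
i=env.camera_info("wrist"); im=env.read_camera("wrist")
np.savez("w10.npz",**{k:np.array(v) for k,v in i.items()})
cv2.imwrite("pics/w10raw.png",im)
p=proj(i,[536,79.5,83])[0]; print(p)
x0,y0=int(p[0])-75,int(p[1])-65; print(x0,y0)
c=im[y0:y0+140,x0:x0+150]
cv2.imwrite("pics/w10.png",cv2.resize(c,None,fx=4,fy=4,interpolation=cv2.INTER_CUBIC))
im=env.read_camera("scene"); cv2.imwrite("pics/s10raw.png",im)
cv2.imwrite("pics/s10.png",cv2.resize(im[190:250,280:380],(800,480),interpolation=cv2.INTER_CUBIC))
```

```text
14.5 [537.30554449  79.83838689 231.76684588] [-3.14147137e+00 -1.00641242e-03 -3.09512404e+00] [ 0.27212919 -0.34329924 -0.59785949]
[319.2370327  182.91936469]
244 117
```

View pics/w10.png

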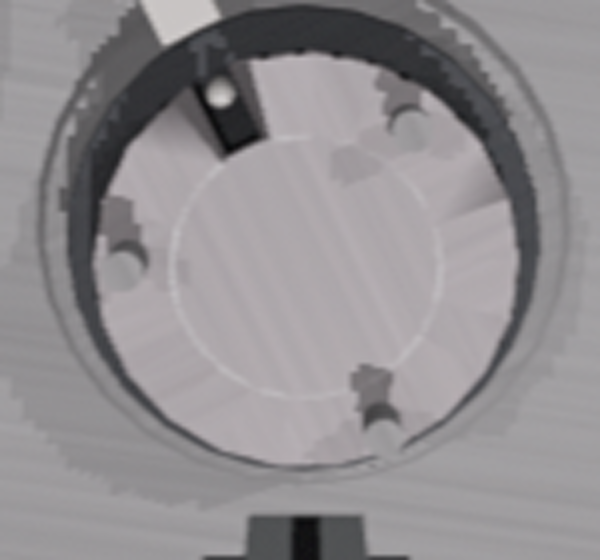

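View pics/s10.png

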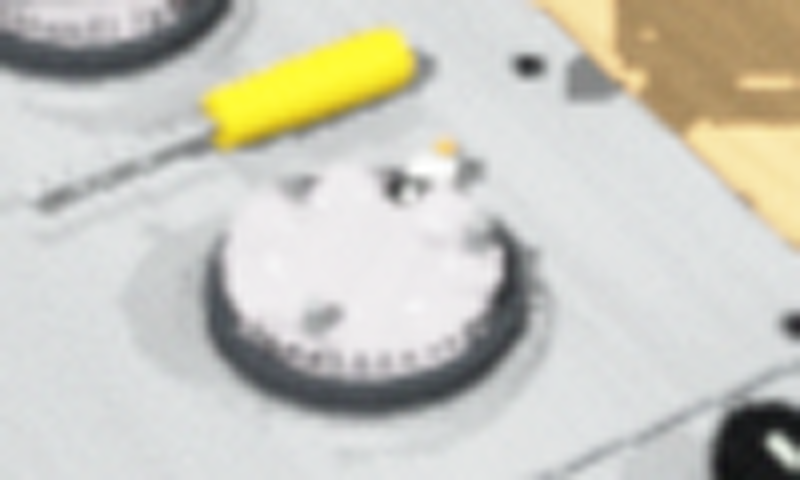

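>>> {"op": "servo_tool", "data": {"steps": [0, 0.5, 0, 0, 0, 0, 0, 0, 0.5, 0, 0, 0, 0, 0, 0, 0, 0, 0, 0, 0, 0, 0, 0, 0, 0, 0, 0, 0]}}

```text
t: 15.1
ee_pos: [532.7, 179.0, 231.5]
tool_rot: [-3.14, -0.002, -3.095]
wrist_force: [0.6, -0.1, 0.1]
gripper_width: 0.002
```

Run:
```python
from h import *
s=env.observe(); print(s["t"],s["ee_pos"],s["tool_rot"])
i=env.camera_info("wrist"); im=env.read_camera("wrist")
np.savez("w11.npz",**{k:np.array(v) for k,v in i.items()})
cv2.imwrite("pics/w11raw.png",im)
p=proj(i,[536,79.5,83])[0]; print(p)
x0,y0=max(int(p[0])-75,0),max(int(p[1])-70,0); print(x0,y0)
c=im[y0:y0+140,x0:x0+150]
cv2.imwrite("pics/w11.png",cv2.resize(c,None,fx=4,fy=4,interpolation=cv2.INTER_CUBIC))
c=cv2.imread("pics/w10raw.png")[100:240,244:394]
cv2.imwrite("pics/w10b.png",cv2.resize(c,None,fx=4,fy=4,interpolation=cv2.INTER_CUBIC))
```

```text
15.1 [532.69293169 179.01492586 231.46709668] [-3.13990213e+00 -1.77247608e-03 -3.09510099e+00]
[210.16254468 183.14835818]
135 113
```

View pics/w11.png

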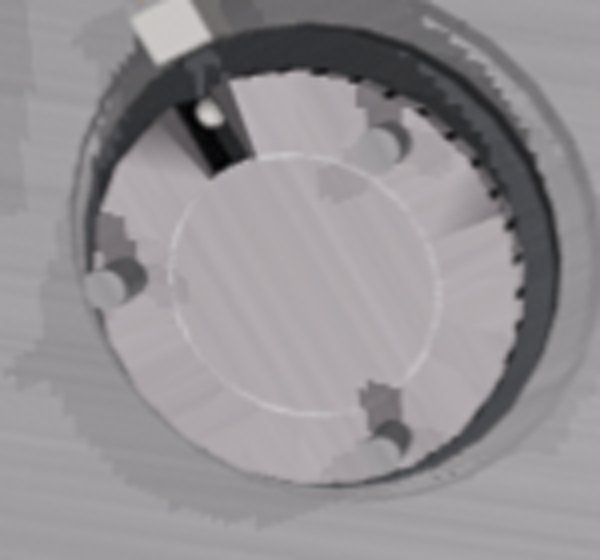

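View pics/w10b.png

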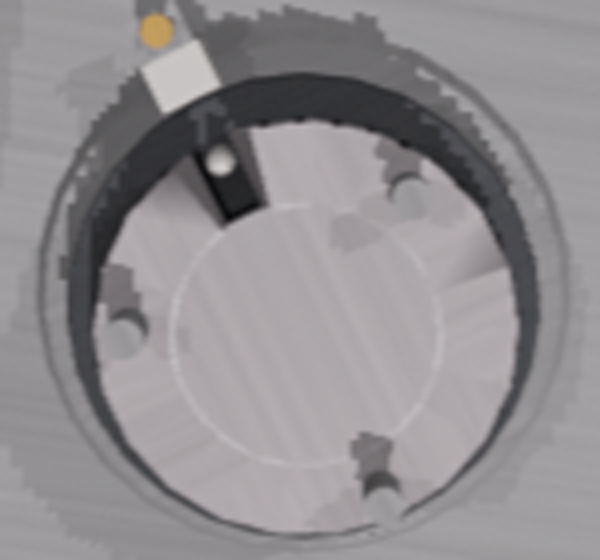

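Run:
```python
from h import *
A={k:v for k,v in np.load("w10.npz").items()};B={k:v for k,v in np.load("w11.npz").items()}
def n(i,uv): return cv2.undistortPoints(np.array([[uv]],float),i["intrinsics"],np.array([float(i["k1"]),0,0,0]))[0,0]
def P(i): return np.hstack([i["R"],i["t"].reshape(3,1)])
pts=dict(P1=((124,338),(103,290)),P2=((408,195),(381,150)),P3=((382,500),(378,452)),pin=((221,158),(209,112)),circ=((306.5,335),(303.5,285)),blk1=((165,116),(168,65)),blk2=((219,87),(213,40)))
r={}
for k,(a,b) in pts.items():
    ua=(244+(a[0]-1.5)/4,100+(a[1]-1.5)/4);ub=(135+(b[0]-1.5)/4,113+(b[1]-1.5)/4)
    X=cv2.triangulatePoints(P(A),P(B),n(A,ua),n(B,ub));X=(X[:3]/X[3])[:,0];r[k]=X
    print(k,X.round(2),"reproj",(proj(A,X)[0]-ua).round(2))
m=(r["P1"]+r["P2"]+r["P3"])/3;print("post mean",m)
N=np.cross(r["P2"]-r["P1"],r["P3"]-r["P1"]);N/=np.linalg.norm(N);print("tilt",np.degrees(np.arccos(abs(N[2])))*np.pi/180)
for k in("P1","P2","P3"):print(np.linalg.norm(r[k]-m))
# slot dir from posts
```

```text
P1 [535.41  41.07  98.04] reproj [0.   0.38]
P2 [503.19 100.6   91.14] reproj [0.01 0.75]
P3 [570.82  99.04  96.2 ] reproj [0.   0.42]
pin [498.35  59.83  80.29] reproj [0.   0.55]
circ [536.02  80.42  84.93] reproj [0.   0.14]
blk1 [490.39  46.09  67.67] reproj [ 0.   -0.12]
blk2 [483.55  58.44  71.78] reproj [0.   0.39]
post mean [536.47307391  80.23446498  95.12831871]
tilt 0.10528859184501567
39.28648023421865
39.22176893200818
39.17258595772491
```

The triangulated height agrees with home (mean post top 95.1, nominal 95), but my hand-picked pixels are too coarse to give the tilt. I'll check level by touching the disc gently at several places.

>>> {"op": "servo_tool", "data": {"steps": [-0.005, -0.35, 0, 0, 0, 0, 0, -0.005, -0.346, 0, 0, 0, 0, 0, 0, 0, 0.4, 0, 0, 0, 0, 0, 0, 0.4, 0, 0, 0, 0, 0, 0, 0.4, 0, 0, 0, 0, 0, 0, 0.24, 0, 0, 0, 0, 0, 0, 0, 0, 0, 0, 0, 0, 0, 0, 0, 0, 0, 0]}}

```text
t: 16.15
ee_pos: [538.2, 109.5, 89.9]
tool_rot: [3.141, 0.002, -3.097]
wrist_force: [0.5, 0.2, 0.3]
gripper_width: 0.001
```

>>> {"op": "servo_tool", "data": {"steps": [0, 0, 0.015, 0, 0, 0, 0, 0, 0, 0.01, 0, 0, 0, 0, 0, 0, 0, 0, 0, 0, 0]}}

```text
t: 16.52
ee_pos: [537.5, 110.4, 86.6]
tool_rot: [3.141, 0.001, -3.095]
wrist_force: [0.3, -0.5, -0.5]
gripper_width: 0.002
```

>>> {"op": "servo_tool", "data": {"steps": [0, 0, 0.01, 0, 0, 0, 0, 0, 0, 0, 0, 0, 0, 0]}}

```text
t: 16.77
ee_pos: [537.2, 110.3, 85.2]
tool_rot: [3.142, -0.0, -3.095]
wrist_force: [-0.1, 0.6, 0.3]
gripper_width: -0.004
```

>>> {"op": "servo_tool", "data": {"steps": [0, 0, 0.01, 0, 0, 0, 0, 0, 0, 0, 0, 0, 0, 0]}}

```text
t: 17.02
ee_pos: [537.2, 110.3, 84.1]
tool_rot: [-3.142, -0.0, -3.095]
wrist_force: [-0.5, 0.1, 0.5]
gripper_width: 0.002
```

>>> {"op": "servo_tool", "data": {"steps": [0, 0, 0.005, 0, 0, 0, 0, 0, 0, 0, 0, 0, 0, 0]}}

```text
t: 17.27
ee_pos: [537.3, 110.2, 83.7]
tool_rot: [-3.142, -0.0, -3.095]
wrist_force: [-0.2, -0.2, -0.5]
gripper_width: 0.001
```

>>> {"op": "servo_tool", "data": {"steps": [0, 0, 0.005, 0, 0, 0, 0, 0, 0, 0, 0, 0, 0, 0]}}

```text
t: 17.52
ee_pos: [537.3, 110.3, 83.2]
tool_rot: [3.142, -0.0, -3.095]
wrist_force: [0.1, 0.6, -0.4]
gripper_width: 0.0
```

>>> {"op": "servo_tool", "data": {"steps": [0, 0, 0.005, 0, 0, 0, 0, 0, 0, 0, 0, 0, 0, 0]}}

```text
t: 17.77
ee_pos: [537.3, 110.3, 83.1]
tool_rot: [3.141, 0.0, -3.095]
wrist_force: [-2.3, -0.7, 4.3]
gripper_width: -0.001
```

>>> {"op": "servo_tool", "data": {"steps": [0, 0, 0.005, 0, 0, 0, 0, 0, 0, 0, 0, 0, 0, 0]}}

```text
t: 18.02
ee_pos: [537.3, 110.3, 83.1]
tool_rot: [3.141, 0.0, -3.095]
wrist_force: [-2.4, -0.2, 7.6]
gripper_width: 0.001
```

>>> {"op": "servo_tool", "data": {"steps": [0, 0, -0.1, 0, 0, 0, 0, 0, 0, -0.15, 0, 0, 0, 0, -0.11, -0.24, 0, 0, 0, 0, 0, -0.11, -0.24, 0, 0, 0, 0, 0, 0, 0, 0, 0, 0, 0, 0, 0, 0, 0.1, 0, 0, 0, 0, 0, 0, 0.11, 0, 0, 0, 0, 0, 0, 0, 0, 0, 0, 0, 0, 0, 0, 0, 0, 0, 0]}}

```text
t: 19.15
ee_pos: [561.3, 63.7, 86.0]
tool_rot: [-3.142, -0.0, -3.094]
wrist_force: [-0.5, 0.1, 0.7]
gripper_width: -0.004
```

>>> {"op": "servo_tool", "data": {"steps": [0, 0, 0.015, 0, 0, 0, 0, 0, 0, 0, 0, 0, 0, 0]}}

```text
t: 19.4
ee_pos: [561.6, 63.3, 84.8]
tool_rot: [3.141, 0.0, -3.095]
wrist_force: [-0.1, -0.9, 0.2]
gripper_width: -0.0
```

>>> {"op": "servo_tool", "data": {"steps": [0, 0, 0.01, 0, 0, 0, 0, 0, 0, 0, 0, 0, 0, 0]}}

```text
t: 19.65
ee_pos: [561.5, 63.3, 83.7]
tool_rot: [3.142, 0.0, -3.095]
wrist_force: [0.0, -0.5, -0.3]
gripper_width: 0.003
```

>>> {"op": "servo_tool", "data": {"steps": [0, 0, 0.01, 0, 0, 0, 0, 0, 0, 0, 0, 0, 0, 0]}}

```text
t: 19.9
ee_pos: [561.7, 63.3, 83.1]
tool_rot: [3.141, 0.0, -3.095]
wrist_force: [-0.7, -0.0, 3.6]
gripper_width: -0.0
```

>>> {"op": "servo_tool", "data": {"steps": [0, 0, -0.1, 0, 0, 0, 0, 0, 0, -0.15, 0, 0, 0, 0, 0.215, 0.092, 0, 0, 0, 0, 0, 0.215, 0.092, 0, 0, 0, 0, 0, 0, 0, 0, 0, 0, 0, 0, 0, 0, 0.1, 0, 0, 0, 0, 0, 0, 0.115, 0, 0, 0, 0, 0, 0, 0, 0, 0, 0, 0, 0, 0, 0, 0, 0, 0, 0]}}

```text
t: 21.02
ee_pos: [517.8, 79.4, 85.9]
tool_rot: [-3.141, -0.0, -3.096]
wrist_force: [0.7, 0.3, -0.1]
gripper_width: -0.003
```

>>> {"op": "servo_tool", "data": {"steps": [0, 0, 0.015, 0, 0, 0, 0, 0, 0, 0, 0, 0, 0, 0]}}

```text
t: 21.28
ee_pos: [517.8, 79.7, 84.8]
tool_rot: [3.141, 0.0, -3.095]
wrist_force: [-1.2, 0.0, -0.8]
gripper_width: 0.002
```

>>> {"op": "servo_tool", "data": {"steps": [0, 0, 0.01, 0, 0, 0, 0, 0, 0, 0, 0, 0, 0, 0]}}

```text
t: 21.52
ee_pos: [517.6, 79.8, 83.7]
tool_rot: [3.142, -0.0, -3.095]
wrist_force: [-0.2, 1.1, 0.0]
gripper_width: -0.001
```

>>> {"op": "servo_tool", "data": {"steps": [0, 0, 0.01, 0, 0, 0, 0, 0, 0, 0, 0, 0, 0, 0]}}

```text
t: 21.78
ee_pos: [517.8, 79.8, 83.1]
tool_rot: [3.141, 0.0, -3.095]
wrist_force: [-2.0, -0.6, 4.5]
gripper_width: 0.001
```

All four contacts read z = 83.1, so the head is level and at the home height of 83. I'll retreat and do the final check.

>>> {"op": "servo_tool", "data": {"steps": [0, 0, -0.1, 0, 0, 0, 0, 0, 0, -0.3, 0, 0, 0, 0, 0, 0, -0.5, 0, 0, 0, 0, 0, 0, -0.5, 0, 0, 0, 0, 0, 0.5, 0, 0, 0, 0, 0, 0, 0.5, 0, 0, 0, 0, 0, 0, 0.5, 0, 0, 0, 0, 0, 0, 0.5, 0, 0, 0, 0, 0, 0, 0, 0, 0, 0, 0, 0, 0, 0, 0, 0, 0, 0, 0]}}

```text
t: 23.02
ee_pos: [508.6, 278.9, 222.9]
tool_rot: [-3.141, 0.0, -3.095]
wrist_force: [-0.2, -0.3, -0.6]
gripper_width: 0.002
```

Run:
```python
from h import *
s=env.observe(); print(s["t"],s["ee_pos"],s["wrist_force"])
for n in("top","scene"):
    im=env.read_camera(n);cv2.imwrite(f"pics/{n}F.png",im)
    if n=="top":
        c=im[140:250,245:405];cv2.imwrite("pics/topFc.png",cv2.resize(c,None,fx=5,fy=5,interpolation=cv2.INTER_CUBIC))
i=env.camera_info("top")
# yellow screwdriver handle centroid before/after
for f in("pics/top0.png","pics/topF.png"):
    h=cv2.cvtColor(cv2.imread(f),cv2.COLOR_BGR2HSV)[170:225,325:345];m=cv2.inRange(h,(22,180,120),(35,255,255));M=cv2.moments(m,True);print(M["m10"]/M["m00"],M["m01"]/M["m00"])
```

```text
23.025 [508.63215024 278.88386917 222.85282373] [-0.20820838 -0.31296538 -0.5673212 ]
7.872 34.248
7.88 34.176
```

View pics/topF.png

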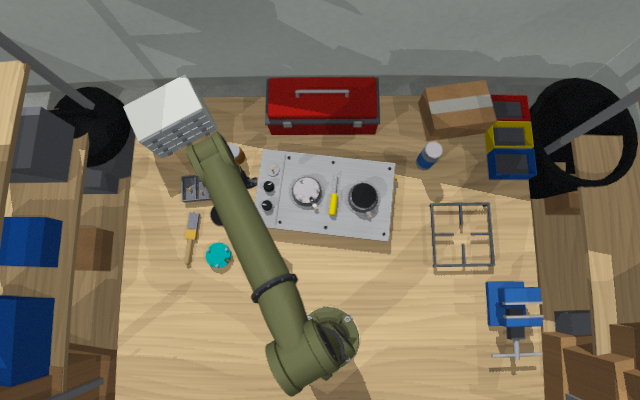

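View pics/topFc.png

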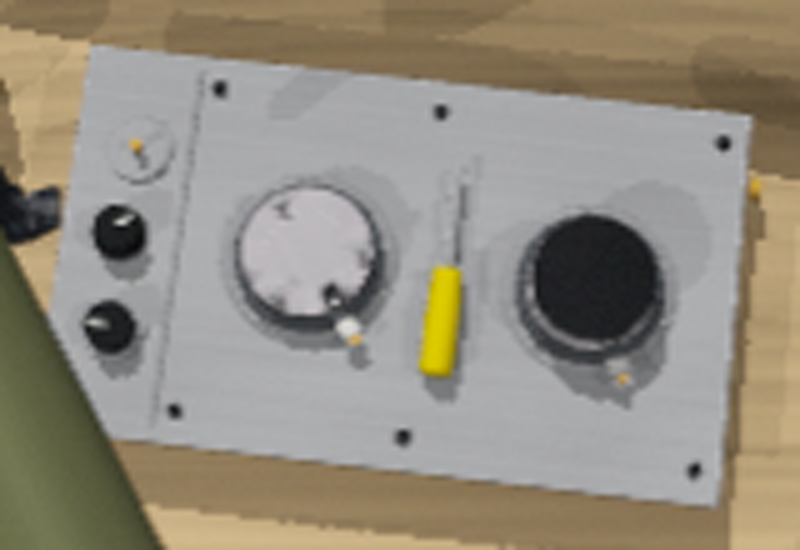

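The slot lines up with the electrode (crop (332,295), screw at (353,337)), the screwdriver hasn't moved, and the arm is clear at z = 223.

```bash
python3 -c "
from station import env
print(env.finish_job())"
```

```text
the job is handed in; nothing more can be done
None
```

The burner head is turned so its slot meets the electrode, pressed down on its seat, and the job is handed in. I pushed it about 141° counter-clockwise with shut fingertips on one post until it dropped over the pin, then pressed the centre, ending at about 23 N.

- **Level and height:** light touches at the centre and three off-centre points all met the disc at z = 83.1 mm, against 83 mm when home. I never felt the clip give way as a distinct force peak, so being seated rests on that height and on no further movement at 23 N. A rough two-view camera estimate agreed on height (mean post top 95.1 mm, nominal 95) but gave a tilt of 0.105 rad. I put that down to coarse hand-picked pixels, because the four touches agreed with one another.
- **Slot:** the pin's white tip stands inside the slot in the wrist view, and the slot lines up with the screw in the top view.
- **Loose parts:** the screwdriver measured unmoved to within 0.1 pixel. The spare knob, pan support, cleaner and wire brush look unchanged in the last top view. The arm partly hid the jar, tray and cap there. The fingers stayed over the burner after reaching it, until the final retreat 223 mm up.
- **Finish:** the arm stood clear, about 200 mm from the burner, with no contact force, at 23 s of the 58 s allowed.

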